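# Find the rocking corner of the easel plate and shim it

### The arm

A 6-joint arm with a two-finger parallel gripper is mounted at the origin on the work surface; the furniture and walls round the work are solid. World frame = base frame: x ahead of the robot, y to its left, z up, the work surface at z = 0. Lengths are in m, angles in rad, forces in N, time in s.
With the tool pointing down it reaches from about 0.35 to 0.775 m from the base axis. Payload 7.3 kg.
Tool frame: the origin (TCP) lies between the finger pads; the fingertips stand 17 mm ahead of it and the grasp point (between the pads) lies 2 mm behind it; x points along the fingers, y is the direction in which the jaws open and shut, and the axes are right-handed (so a half turn about x gives the same grasp; the last joint's range is limited). The gripper opens to 92 mm and grips with 3 to 60 N. Pads are 19 mm wide; open, the fingers measure 130 mm over their backs; the gripper's body (75 mm by 190 mm) begins 47 mm behind the grasp point.
Start: joints at [0.963, 0.342, 1.524, -0, 1.275, -0.146], TCP at [0.234, 0.47, 0.244] pointing down, gripper open.
Joint ranges: [-2.53, 2.53], [-0.77, 2.02], [0.04, 2.7], [-1, 4.14], [0.28, 2.66], [-3.11, 3.11]. Speed limits (rad/s): [2.57, 2.57, 3.14, 3.14, 3.14, 3.14].

### API

Orientations are given as a unit quaternion [x, y, z, w].
In Python, from cell import bot, claw, imaging, hand_in, spotter gives the robot as it stands. Calls block until the motion is done:
- bot.move_pose(position, orientation): joint-space move of the TCP to a pose.
- bot.move_l(position, frame=None, feed=0.15): straight line of the TCP; frame=None keeps the orientation; feed is the mean speed in m/s.
- bot.move_joints(angles): joint-space move.
- claw.move_gripper(opening, f_grip=None): opening from 0.0 (shut) to 1.0 (fully open); f_grip is the grip in N (None keeps the last); returns when the fingers have stopped.
- bot.hold(seconds).
- bot.solve_ik(position, orientation): joint angles nearest the present ones, or None.
- bot.state(): the state.
- imaging.capture(name): name is "scene" or "top" or "wrist"; returns the picture (420x560x3 uint8, red, green, blue); there is no depth.
- imaging.camera_info(name): a dict with "fov_y" (degrees; the focal length in pixels is half the picture's height over the tangent of half this angle, whatever the lens; pixels are square), "cx", "cy" (the principal point, pixels), "D" ([k1, k2, p1, p2, k3] as OpenCV has them; the pictures are not rectified), "rvec" (rotation vector, rad) and "tvec" (3), from world to camera coordinates, as OpenCV has them; the wrist camera has in their place "T_tool_cam" (4x4, takes a point from camera to tool coordinates, whose origin is the TCP and whose axes are the tool frame's). Camera axes: x right, y down, z forward; pixel columns grow to the right and rows downward; lengths in m; the calibration is good to about 2 mm. A picture is of the moment at which its call begins: read the wrist's pose just before it. camera_info takes no time and is no camera call.
A pose or a line that the arm cannot do raises bot.Unreachable and nothing moves.
- hand_in(): hands the job in, once; it reports no verdict.
Trained networks look in the newest picture that a camera, given by its name, has taken for a name from the list of things; names that differ only in an ending like _2 or _b are one class to them, and where a whole thing is asked for, a point or a joint stands for the part that bears it (a point fixed in the world has none). Each returns a list of dicts, best first, with "conf" (0 to 1); they miss things now and then, are a little off and sometimes report something else, mostly with a low value. They report only what shows in the picture. A call takes as long as a camera call. They do not tell look-alikes from the thing itself.
- spotter.find_in(camera, query): "position" ([column, row] in pixels, amid what is visible of it).
- spotter.place_of(camera, query): "position" ([column, row] in pixels: a listed point, or the origin of a listed thing).
The state is a dict: "t": time; "q": joint angles; "joint_vel": joint speeds; "effort": joint torques, N m; "tool_pos": TCP position; "eef_rot": TCP orientation; "contact_force": force on the tool from outside, world axes, zero at the start; "moment": the same for the moment, N m; "gripper_width": opening from 0.0 (shut) to 1.0 (fully open).
Only numpy, scipy, OpenCV 4.12 (cv2) and the standard library are available. Lean on these libraries where they do the work, as an engineer would, in place of code of your own. Each camera call takes 0.05 s, during which the arm holds its last target.

### The job

One corner of the yellow easel plate rocks. Press down on its corner lugs with the fingertips until you find the one that dips, then press the red shim lever at that corner all the way flat and leave the other three levers up. Grip and lift nothing, and leave the loupe and clip on the plate and the things around it undisturbed.

Things in the scene. Friction and masses are not known exactly. Their poses are not given: they have to be found in the camera images.
- easel: Paper easel: a grey baseboard 220 x 320 mm (x by y) and 12 mm thick lying fixed on the worktop. Origin on its underside (worktop height), straight below the centre of the yellow plate; x points to the rear lugs, away from the robot, y to the left lugs.
- plate: Yellow easel plate, 180 x 120 mm (x by y), 10 mm thick, on a centre mount that lets it tilt; springs level it. Origin: centre of its underside, 38 mm above the worktop. Three corner lugs rest on seats and give under 1 mm when pressed; one has a hidden gap of 4.5 mm: it dips 4 to 5 mm under about 3 N (plate tilt 0.045 rad) and springs back. Which one varies and cannot be seen.
- lug_front_right (a point): Centre of the top of the front right lug of the yellow plate (nearest the robot, right), marked by a black disc 24 mm across; 48 mm above the worktop. Lug centres lie 65 mm ahead of or behind and 90 mm left or right of the plate's centre.
- lug_front_left (a point): Centre of the top of the front left lug of the yellow plate (nearest the robot, left), marked by a black disc 24 mm across; 48 mm above the worktop. Lug centres lie 65 mm ahead of or behind and 90 mm left or right of the plate's centre.
- lug_rear_right (a point): Centre of the top of the rear right lug of the yellow plate (far side, right), marked by a black disc 24 mm across; 48 mm above the worktop. Lug centres lie 65 mm ahead of or behind and 90 mm left or right of the plate's centre.
- lug_rear_left (a point): Centre of the top of the rear left lug of the yellow plate (far side, left), marked by a black disc 24 mm across; 48 mm above the worktop. Lug centres lie 65 mm ahead of or behind and 90 mm left or right of the plate's centre.
- shim_front_right (a joint): Hinge of the shim lever at the front right lug: 0 to 0.05 rad as found (red paddle raised), 0.35 rad when pressed fully flat. Pressing the paddle takes about 7 N and the lever stays where it is left. Flat, it fills the gap, if there is one, under that lug.
- pad_front_right (a point): Middle of the top of the red paddle (30 x 28 mm) of the shim lever at the front right lug. The lever comes out from under that lug to the right, the easel's -y; the paddle's middle is 65 to 70 mm from the lug centre, 49 mm above the worktop raised and 33 mm flat. The lever's hinge is 22 mm from the lug centre, 26 mm above the worktop, its axis along the easel's x.
- shim_front_left (a joint): Hinge of the shim lever at the front left lug: 0 to 0.05 rad as found (red paddle raised), 0.35 rad when pressed fully flat. Pressing the paddle takes about 7 N and the lever stays where it is left. Flat, it fills the gap, if there is one, under that lug.
- pad_front_left (a point): Middle of the top of the red paddle (30 x 28 mm) of the shim lever at the front left lug. The lever comes out from under that lug to the left, the easel's +y; the paddle's middle is 65 to 70 mm from the lug centre, 49 mm above the worktop raised and 33 mm flat. The lever's hinge is 22 mm from the lug centre, 26 mm above the worktop, its axis along the easel's x.
- shim_rear_right (a joint): Hinge of the shim lever at the rear right lug: 0 to 0.05 rad as found (red paddle raised), 0.35 rad when pressed fully flat. Pressing the paddle takes about 7 N and the lever stays where it is left. Flat, it fills the gap, if there is one, under that lug.
- pad_rear_right (a point): Middle of the top of the red paddle (30 x 28 mm) of the shim lever at the rear right lug. The lever comes out from under that lug to the right, the easel's -y; the paddle's middle is 65 to 70 mm from the lug centre, 49 mm above the worktop raised and 33 mm flat. The lever's hinge is 22 mm from the lug centre, 26 mm above the worktop, its axis along the easel's x.
- shim_rear_left (a joint): Hinge of the shim lever at the rear left lug: 0 to 0.05 rad as found (red paddle raised), 0.35 rad when pressed fully flat. Pressing the paddle takes about 7 N and the lever stays where it is left. Flat, it fills the gap, if there is one, under that lug.
- pad_rear_left (a point): Middle of the top of the red paddle (30 x 28 mm) of the shim lever at the rear left lug. The lever comes out from under that lug to the left, the easel's +y; the paddle's middle is 65 to 70 mm from the lug centre, 49 mm above the worktop raised and 33 mm flat. The lever's hinge is 22 mm from the lug centre, 26 mm above the worktop, its axis along the easel's x.
- loupe: Black focusing loupe, 46 mm across and 58 mm tall, standing loose on the plate near its middle; origin at its base.
- clip: Metal film clip, 20 x 68 x 19 mm, lying loose on the plate across its robot side; origin at its underside.
- beaker: Clear beaker, 71 mm across, 88 mm tall, loose on the worktop right of the easel; origin at its base.
- reel: Steel film reel, 66 mm across, 40 mm tall, loose on the worktop right of the easel; origin at its base.
- tape: White tape roll, 96 mm across, 24 mm tall, loose on the worktop left of the easel; origin at its base.
Not all that is in view belongs to the job. Leave any pink or purple look-alike of the loupe alone.

How it is judged:
By the outcome, as a careful person would: the job done as asked, in the order asked, and still so for the second after the job is handed in, with the robot touching nothing.
It also fails if it takes over 51 s, if anything falls off the work surface, if the arm or the gripper's body presses on something with over 40 N, if the wrist force passes 120 N, or if a joint passes its speed limit or range.

## Working session

There is one attempt and no reset: what is moved stays moved. The work goes in short steps, each a Python script; the robot and the scene stay as the last script left them, time stands still between calls to the robot, and variables do not carry over. Pictures are saved under pics/ and viewed, and the job is handed in when it is done.

```bash
ls; mkdir -p pics; cat > h.py <<'E'
import numpy as np, cv2
from cell import bot, claw, imaging, hand_in, spotter
def K(ci):
    f=210/np.tan(np.radians(ci["fov_y"])/2)
    return np.array([[f,0,ci["cx"]],[0,f,ci["cy"]],[0,0,1.]]),np.array(ci["D"],float)
def ray_plane(cam,uv,z):
    ci=imaging.camera_info(cam);k,D=K(ci)
    R=cv2.Rodrigues(np.array(ci["rvec"],float))[0];t=np.array(ci["tvec"],float).ravel()
    p=cv2.undistortPoints(np.array([[uv]],float),k,D)[0,0]
    d=R.T@np.array([p[0],p[1],1]);c=-R.T@t
    return c+d*(z-c[2])/d[2]
def proj(cam,P):
    ci=imaging.camera_info(cam);k,D=K(ci)
    return cv2.projectPoints(np.array(P,float).reshape(-1,1,3),np.array(ci["rvec"],float),np.array(ci["tvec"],float),k,D)[0][:,0]
def save(im,n): cv2.imwrite("pics/"+n,im[:,:,::-1])
E
python3 - <<'E'
from h import *
print(bot.state())
for c in("top","scene"):
    save(imaging.capture(c),c+"0.png")
    for n in("lug_front_right","lug_front_left","lug_rear_right","lug_rear_left","pad_front_right","pad_front_left","pad_rear_right","pad_rear_left","loupe","clip"):
        z=.048 if n[0]=='l' else .049
        for r in spotter.place_of(c,n)[:3]: print(c,n,np.round(r["position"],1),round(r["conf"],2),np.round(ray_plane(c,r["position"],z),4))
print(bot.state()["t"])
E
```

```text
pics
{'t': 0.0, 'q': array([ 9.62984276e-01,  3.42740569e-01,  1.52500683e+00,  5.38424984e-05,
        1.27540592e+00, -1.46037321e-01]), 'joint_vel': array([ 6.74553583e-04, -2.13052156e-05,  1.66095775e-03,  1.29361095e-05,
       -6.32149784e-04,  1.01330731e-04]), 'effort': array([-9.16392273e-04, -4.31242132e+01, -2.44215381e+01,  7.18252128e-02,
        5.59131510e-02, -1.86590946e-04]), 'tool_pos': array([0.23367352, 0.46970894, 0.24303924]), 'eef_rot': array([ 0.16131434,  0.68856133, -0.16232703,  0.68812129]), 'contact_force': array([-0.56801724, -0.44003432, -0.02559201]), 'moment': array([-0.02109587,  0.01346484, -0.02258414]), 'gripper_width': 1.0015061134340808}
top lug_front_right [297.8 238.1] 0.91 [ 0.4699 -0.0752  0.048 ]
top lug_front_left [230. 234.] 0.68 [0.4763 0.1024 0.048 ]
top lug_rear_right [303.4 186.1] 0.97 [ 0.6078 -0.0875  0.048 ]
top lug_rear_left [233.3 185.1] 0.79 [0.6063 0.0987 0.048 ]
top pad_front_right [326.1 238.7] 0.65 [ 0.4699 -0.149   0.049 ]
top pad_front_left [208.7 229.5] 0.47 [0.4866 0.1588 0.049 ]
top pad_rear_right [329.  187.4] 0.6 [ 
[... 762 characters left out ...]
03.1] 0.68 [ 0.4771 -0.1408  0.049 ]
scene pad_front_left [364. 206.] 0.51 [0.4871 0.1565 0.049 ]
scene pad_front_left [240.1 201.8] 0.22 [ 0.4724 -0.1427  0.049 ]
scene pad_rear_right [230.7 240.2] 0.68 [ 0.6   -0.159  0.049]
scene pad_rear_right [339.  204.1] 0.5 [0.4804 0.0963 0.049 ]
scene pad_rear_left [336.6 204.6] 0.73 [0.4822 0.0903 0.049 ]
scene pad_rear_left [374.2 246.3] 0.7 [0.6196 0.1621 0.049 ]
scene pad_rear_left [239.3 200.4] 0.59 [ 0.4674 -0.1448  0.049 ]
scene loupe [335.1 295.1] 0.88 [0.7543 0.0618 0.048 ]
scene loupe [281.  187.7] 0.79 [ 0.4192 -0.0428  0.048 ]
scene loupe [292.7 231. ] 0.7 [ 0.5702 -0.0189  0.048 ]
scene clip [304.7 206.3] 0.53 [0.4883 0.0128 0.049 ]
1.1
```

View pics/top0.png

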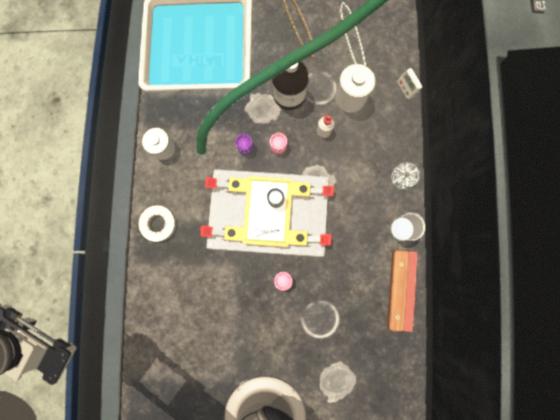

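View pics/scene0.png

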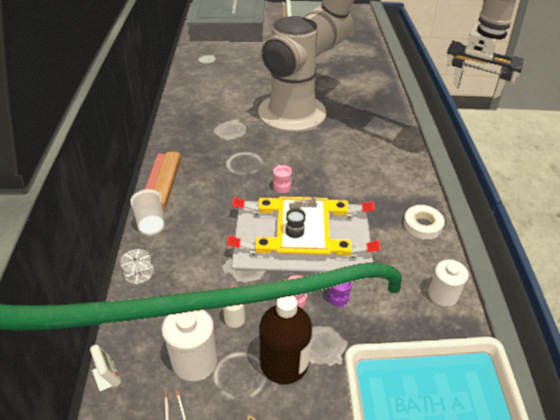

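```bash
python3 - <<'E'
import cv2
a=cv2.imread("pics/top0.png")[140:280,180:360];cv2.imwrite("pics/top0c.png",cv2.resize(a,None,fx=4.2,fy=4.2,interpolation=2))
a=cv2.imread("pics/scene0.png")[170:290,210:400];cv2.imwrite("pics/scene0c.png",cv2.resize(a,None,fx=4.2,fy=4.2,interpolation=2))
E
```

```text
(no output)
```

View pics/top0c.png

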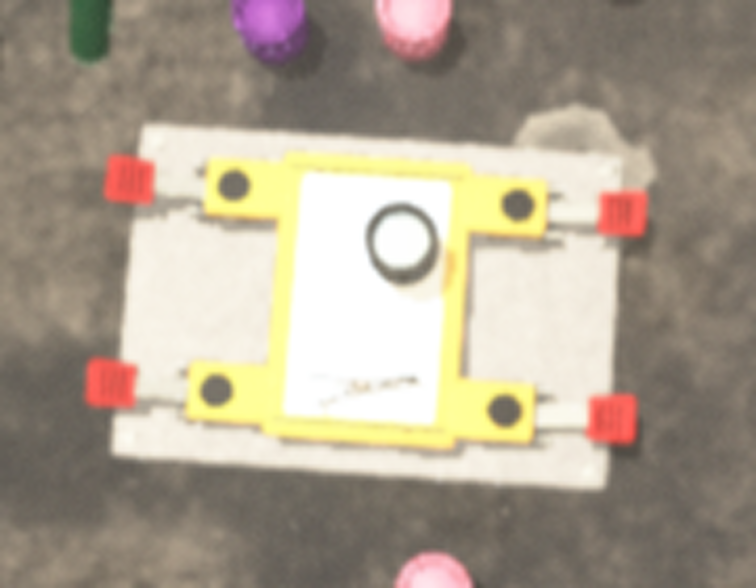

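View pics/scene0c.png

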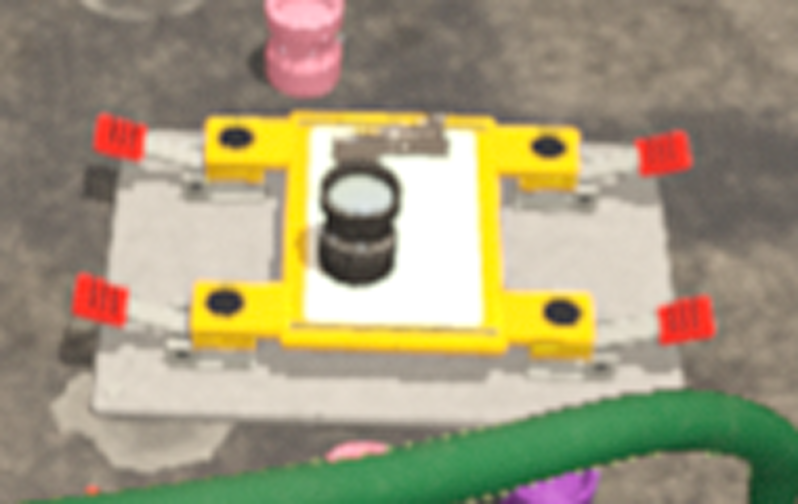

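```bash
cat > fit.py <<'E'
from h import *
from scipy.optimize import least_squares
s=np.array
top={'RL':(235.5,184),'RR':(303.1,189),'FL':(231.7,232.9),'FR':(300.2,237.9)}
sc={'FR':(266,202.9),'FL':(340.2,205),'RR':(263.3,241.7),'RL':(343.6,244.3)}
L={'RL':(.065,.09),'RR':(.065,-.09),'FL':(-.065,.09),'FR':(-.065,-.09)}
ks=list(L)
def W(p,xy,z): 
    c,n=np.cos(p[2]),np.sin(p[2]); return [p[0]+c*xy[0]-n*xy[1],p[1]+n*xy[0]+c*xy[1],z]
def res(p,cs=("top","scene")):
    P=[W(p,L[k],.048) for k in ks]
    o=[]
    if "top" in cs:o.append((proj("top",P)-s([top[k] for k in ks])).ravel())
    if "scene" in cs:o.append((proj("scene",P)-s([sc[k] for k in ks])).ravel())
    return np.concatenate(o)
E
python3 - <<'E'
from fit import *
for cs in(("top",),("scene",),("top","scene")):
    r=least_squares(res,[.54,0.01,0],args=(cs,));print(cs,r.x,np.round(r.fun,1))
p=r.x
for k in ks: print(k,np.round(W(p,L[k],.048),4))
for k,uv in {'RL':(130,179),'RR':(623,213),'FL':(111,383),'FR':(611,418)}.items():
    w=ray_plane("top",(180+uv[0]/4.2,140+uv[1]/4.2),.049)
    c,n=np.cos(p[2]),np.sin(p[2]);d=w[:2]-p[:2];print(k,w.round(4),"easel",np.round([c*d[0]+n*d[1],-n*d[0]+c*d[1]],4))
# hose end / other tall stuff heights
def tri(a,b):
    A=[];
    for z in(0.,.3):A.append((ray_plane("top",a,z),ray_plane("scene",b,z)))
    f=lambda q:np.concatenate([proj("top",[q])[0]-a,proj("scene",[q])[0]-b])
    r=least_squares(f,[.65,.15,.1]);return r.x.round(3),r.fun.round(1)
print("hose",tri(s((202,148.)),s((396,285.))),tri(s((205,120.)),s((380,268.))))
for n in("top","scene"):print(imaging.camera_info(n)["tvec"])
import itertools
E
```

```text
('top',) [ 0.53982019  0.00566235 -0.0469222 ] [ 0.2  0.2  0.2 -0.2 -0.2  0.1 -0.1 -0.1]
('scene',) [ 0.54334026  0.00674852 -0.04367413] [ 0.   0.  -0.   0.2  0.2 -0.1 -0.1 -0.2]
('top', 'scene') [ 0.54123148  0.00633239 -0.04543245] [-0.1 -0.3 -0.1 -0.8 -0.4 -0.4 -0.3 -0.6 -0.3 -0.6 -0.3 -0.5 -0.1 -0.6
 -0.2 -0.8]
RL [0.6103 0.0933 0.048 ]
RR [ 0.6021 -0.0865  0.048 ]
FL [0.4804 0.0992 0.048 ]
FR [ 0.4722 -0.0806  0.048 ]
RL [0.6116 0.1587 0.049 ] easel [0.0634 0.1554]
RR [ 0.5968 -0.1537  0.049 ] easel [ 0.0628 -0.1574]
FL [0.482  0.1646 0.049 ] easel [-0.0664  0.1555]
FR [ 0.4677 -0.1474  0.049 ] easel [-0.0664 -0.1569]
hose (array([0.713, 0.197, 0.026]), array([-1.6, -0.2, -1.3,  0.1])) (array([0.754, 0.151, 0.133]), array([ 6. ,  0.9,  4.7, -0.4]))
[-0.03813966  0.56183001  1.05016434]
[ 0.04548577 -0.32055378  1.64773013]
```

```bash
cat >> fit.py <<'E'
from scipy.spatial.transform import Rotation as Ro
p=s([.5410,.0062,-.0456])
def quat(deg):  # jaws angle in the easel frame
    a=p[2]+np.radians(deg); x=s([0,0,-1.]);y=s([np.cos(a),np.sin(a),0]);z=np.cross(x,y)
    return Ro.from_matrix(np.c_[x,y,z]).as_quat()
PAD={'RL':(.065,.157),'RR':(.065,-.157),'FL':(-.065,.157),'FR':(-.065,-.157)}
def goto(xy,q,z=.15): bot.move_pose(W(p,xy,z),q)
def press(xy,z0,zmin,fmax,step=.001):
    bot.move_l(W(p,xy,z0),feed=.15); bot.hold(.1)
    f0=s(bot.state()["contact_force"]);log=[];z=z0
    while z>zmin:
        z-=step; bot.move_l(W(p,xy,z),feed=.05); st=bot.state()
        f=st["contact_force"]-f0; log.append((round((st["tool_pos"][2]-.017)*1000,1),round(f[2],1)))
        if f[2]>fmax: break
    print("t",round(st["t"],2),"cmd tip",round((z-.017)*1000,1),log,flush=True)
    return log
E
python3 - <<'E'
from fit import *
for k in ks:
  for nm,d in(("lug",L),("pad",PAD)):
    for a in(0,180,90,-90):
      for z in(.15,.048):
        q=bot.solve_ik(W(p,d[k],z),quat(a)); print(k,nm,a,z,None if q is None else np.round(q,2))
E
```

```text
RL lug 0 0.15 [ 0.03  0.59  1.39 -0.    1.17  0.07]
RL lug 0 0.048 [ 0.03  0.71  1.48 -0.    0.95  0.07]
RL lug 180 0.15 [ 0.03  0.59  1.39 -0.    1.17 -3.07]
RL lug 180 0.048 [ 0.03  0.71  1.48 -0.    0.95 -3.07]
RL lug 90 0.15 [ 0.03  0.59  1.39 -0.    1.17 -1.5 ]
RL lug 90 0.048 [ 0.03  0.71  1.48 -0.    0.95 -1.5 ]
RL lug -90 0.15 [ 0.03  0.59  1.39 -0.    1.17  1.64]
RL lug -90 0.048 [ 0.03  0.71  1.48 -0.    0.95  1.64]
RL pad 0 0.15 [ 0.13  0.62  1.33 -0.    1.19  0.18]
RL pad 0 0.048 [ 0.13  0.73  1.43 -0.    0.98  0.18]
RL pad 180 0.15 [ 0.13  0.62  1.33 -0.    1.19 -2.96]
RL pad 180 0.048 [ 0.13  0.73  1.43 -0.    0.98 -2.96]
RL pad 90 0.15 [ 0.13  0.62  1.33 -0.    1.19 -1.39]
RL pad 90 0.048 [ 0.13  0.73  1.43 -0.    0.98 -1.39]
RL pad -90 0.15 [ 0.13  0.62  1.33 -0.    1.19  1.75]
RL pad -90 0.048 [ 0.13  0.73  1.43 -0.    0.98  1.75]
RR lug 0 0.15 [-0.27  0.57  1.41 -0.    1.15 -0.22]
RR lug 0 0.048 [-0.27  0.7   1.51 -0.    0.94 -0.22]
RR lug 180 0.15 [-0.27  0.57  1.41 -0.    1.15  2.92]
RR lug 180 0.048 [-0.27  0.7   1.51 -0.    0.94  2.92]
RR lug 90 0.15 [-0.27  0.5
[... 1639 characters left out ...]
FR lug 180 0.048 [-0.33  0.52  1.88 -0.    0.74  2.86]
FR lug 90 0.15 [-0.33  0.36  1.78 -0.    1.   -1.85]
FR lug 90 0.048 [-0.33  0.52  1.88 -0.    0.74 -1.85]
FR lug -90 0.15 [-0.33  0.36  1.78 -0.    1.    1.29]
FR lug -90 0.048 [-0.33  0.52  1.88 -0.    0.74  1.29]
FR pad 0 0.15 [-0.46  0.38  1.75 -0.    1.01 -0.42]
FR pad 0 0.048 [-0.46  0.54  1.85 -0.    0.75 -0.42]
FR pad 180 0.15 [-0.46  0.38  1.75 -0.    1.01  2.73]
FR pad 180 0.048 [-0.46  0.54  1.85 -0.    0.75  2.73]
FR pad 90 0.15 [-0.46  0.38  1.75 -0.    1.01 -1.99]
FR pad 90 0.048 [-0.46  0.54  1.85 -0.    0.75 -1.99]
FR pad -90 0.15 [-0.46  0.38  1.75 -0.    1.01  1.16]
FR pad -90 0.048 [-0.46  0.54  1.85 -0.    0.75  1.16]
```

```bash
python3 - <<'E'
from fit import *
claw.move_gripper(0.0); print(bot.state()["t"],bot.state()["gripper_width"])
goto(L['FL'],quat(0)); print(bot.state()["t"],bot.state()["tool_pos"])
press(L['FL'],.070,.057,5)
save(imaging.capture("scene"),"fl.png")
bot.move_l(W(p,L['FL'],.085)); print(bot.state()["t"])
E
```

```text
2.5417 0.005190954750908585
4.2083 [0.48012468 0.09986777 0.15021232]
t 6.49 cmd tip 47.0 [(np.float64(52.4), np.float64(-0.7)), (np.float64(51.0), np.float64(-0.3)), (np.float64(49.9), np.float64(-1.4)), (np.float64(48.9), np.float64(-0.7)), (np.float64(48.3), np.float64(3.4)), (np.float64(48.1), np.float64(12.7))]
6.8333
```

```bash
python3 - <<'E'
from fit import *
bot.move_l(W(p,L['FL'],.15),feed=.25)
for k,a in(('FR',0),('RR',0),('RL',90)):
    goto(L[k],quat(a)); print(k,bot.state()["t"])
    lg=press(L[k],.068,.057,7)
    dip=lg[-1][0]<46
    if dip: save(imaging.capture("scene"),"dip.png")
    bot.move_l(W(p,L[k],.15),feed=.25)
    if dip: print("DIP",k); break
print(bot.state()["t"])
E
```

```text
FR 7.9917
t 9.79 cmd tip 47.0 [(np.float64(50.4), np.float64(-1.3)), (np.float64(49.0), np.float64(-1.3)), (np.float64(48.2), np.float64(3.3)), (np.float64(48.0), np.float64(12.0))]
RR 10.8667
t 13.92 cmd tip 42.0 [(np.float64(50.5), np.float64(-1.0)), (np.float64(48.9), np.float64(-1.7)), (np.float64(47.9), np.float64(-0.1)), (np.float64(47.0), np.float64(-0.0)), (np.float64(46.1), np.float64(2.0)), (np.float64(45.1), np.float64(2.3)), (np.float64(44.1), np.float64(3.9)), (np.float64(43.7), np.float64(6.2)), (np.float64(43.6), np.float64(12.4))]
DIP RR
14.4833
```

```bash
python3 - <<'E'
from fit import *
goto(PAD['RR'],quat(0)); save(imaging.capture("wrist"),"w.png")
press(PAD['RR'],.078,.046,22,.0015)
bot.hold(.3);st=bot.state();print(st["tool_pos"],st["contact_force"])
bot.move_l(W(p,PAD['RR'],.15),feed=.2)
bot.move_pose(W(p,(-.05,-.30),.25),quat(0))
for c in("top","scene"): save(imaging.capture(c),c+"1.png")
print(bot.state()["t"])
for n,(a,b,c,d) in(("top",(140,280,180,360)),("scene",(170,290,210,400))):
    x=cv2.imread(f"pics/{n}1.png")[a:b,c:d];cv2.imwrite(f"pics/{n}1c.png",cv2.resize(x,None,fx=4.2,fy=4.2,interpolation=2))
E
```

```text
t 21.14 cmd tip 28.0 [(np.float64(60.0), np.float64(-1.0)), (np.float64(57.9), np.float64(0.1)), (np.float64(56.3), np.float64(-1.3)), (np.float64(54.9), np.float64(-0.6)), (np.float64(53.6), np.float64(0.7)), (np.float64(52.5), np.float64(2.9)), (np.float64(51.0), np.float64(3.8)), (np.float64(49.5), np.float64(3.8)), (np.float64(47.9), np.float64(3.6)), (np.float64(46.4), np.float64(4.1)), (np.float64(44.9), np.float64(3.9)), (np.float64(43.3), np.float64(4.1)), (np.float64(41.7), np.float64(3.4)), (np.float64(40.2), np.float64(4.4)), (np.float64(38.7), np.float64(4.2)), (np.float64(37.1), np.float64(4.1)), (np.float64(35.6), np.float64(3.8)), (np.float64(34.0), np.float64(4.2)), (np.float64(33.0), np.float64(5.9)), (np.float64(32.5), np.float64(13.2)), (np.float64(32.2), np.float64(20.9)), (np.float64(31.9), np.float64(28.4))]
[ 0.59922484 -0.15407253  0.04886122] [-8.30275542 -2.00735411 30.08530444]
23.0667
```

View pics/scene1c.png

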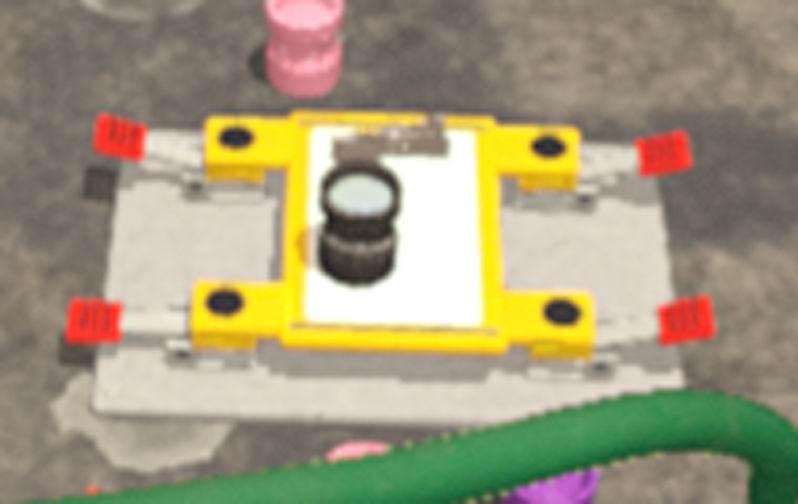

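View pics/scene1.png

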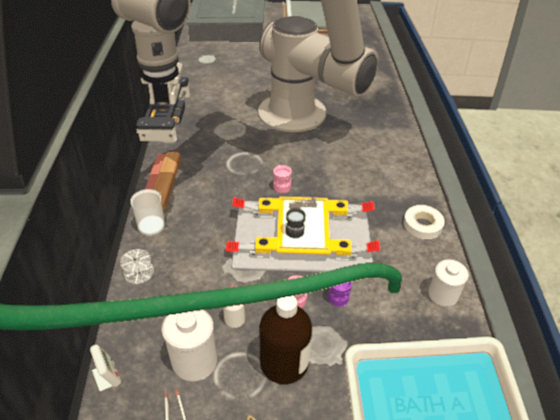

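View pics/top1c.png

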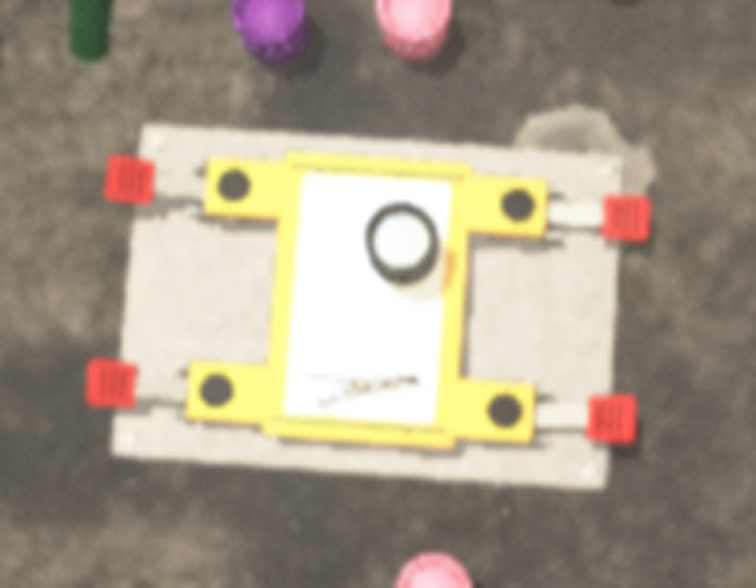

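The pictures show the rear right paddle flat (it moved from row 300 to row 320 in the scene crop). The other three levers, the loupe and the clip look unchanged, and the arm is clear.

```bash
python3 -c "
from h import *
hand_in(); print(bot.state()['t'])"
```

```text
the job is handed in; nothing more can be done
the job is handed in; nothing more can be done
```

The rear right corner was the one that rocks. I pressed its shim lever flat, left the other three levers up, and handed the job in at about 23 s of the 51 s allowed.

- **Finding the corner:** the front left and front right lugs stayed at about 48 mm under roughly 12 N. The rear right lug dipped about 4.4 mm, to 43.6 mm, giving way at 2–6 N before it hit its stop. I stopped there and did not press the rear left lug.
- **Pressing the lever:** the rear right paddle went down at a steady 4 N or so, a little under the 7 N given. It met a firm stop at 32–33 mm, and I held about 30 N on it before letting go.
- **Last pictures:** with the arm clear, the rear right paddle is flat and the other three are raised. The loupe, clip and things around the easel are where they were.
- **Not checked:** I did not press the rear right lug again to confirm the rocking is gone.

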